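# Lay out the sieves for the bench sweepings

### The arm

A 7-joint arm with a two-finger parallel gripper is mounted at the origin on a cart in front of the work surface, level with it; the furniture and walls round the work are solid. World frame = base frame: x ahead of the robot, y to its left, z up, the work surface at z = 0. Lengths are in m, angles in rad, forces in N, time in s.
With the tool pointing down it reaches from about 0.4 to 0.9 m from the base axis. Payload 5.6 kg.
Tool frame: the origin (TCP) lies midway between the tips of the shut fingers; the grasp point (between the pads) lies 19 mm behind it; z points along the fingers, y is the line along which they close (so a half turn about z gives the same grasp; the last joint's range is limited). The gripper opens to 92 mm and grips with 3 to 60 N. Pads are 20 mm wide; open, the fingers measure 128 mm over their backs; the gripper's body (75 mm by 189 mm) begins 69 mm behind the grasp point.
Start: joints at [1.071, 0.468, -0.012, 1.603, 0.006, 1.071, -0.056], TCP at [0.287, -0.583, 0.215] pointing down, gripper open.
Joint ranges: [-2.53, 2.53], [-0.31, 2.02], [-1.57, 1.55], [0.28, 2.44], [-1.29, 4.43], [0.15, 1.84], [-2.92, 2.92]. Speed limits (rad/s): [2.57, 2.57, 3.14, 3.14, 3.14, 3.14, 3.14].

### API

Orientations are given as a 3x3 rotation matrix whose columns are the frame's x, y, z axes.
In Python, from station import env, effector, solver, viewer, workorder, search_frame, tip_of gives the robot as it stands. Calls block until the motion is done:
- env.reach(position, orientation): joint-space move of the TCP to a pose.
- env.movel(position, frame=None, rate=0.15): straight line of the TCP; frame=None keeps the orientation; rate is the mean speed in m/s.
- env.goto_joints(angles): joint-space move.
- effector.release() and effector.grasp(squeeze=None): open the fingers fully, or close them until they stop; squeeze is the grip in N (None keeps the last).
- env.pause(seconds).
- solver.inverse_kinematics(position, orientation): joint angles nearest the present ones, or None.
- env.sense(): the state.
- viewer.read_camera(name): name is "side" or "top" or "wrist"; returns (picture, depth): 384x512x3 uint8, red, green, blue; 384x512 float32, m along the optical axis (not along the pixel's ray), 0 where there is no reading.
- viewer.camera_info(name): a dict with "intrinsics" (3x3 intrinsics, pixels), "eye" and "rotation" of the camera in the world; the wrist camera has in their place "T_tool_cam" (4x4, takes a point from camera to tool coordinates, whose origin is the TCP and whose axes are the flange's). Camera axes: x right, y up, looking along -z (the intrinsics and any distortion apply to the point x, -y, -z); pixel columns grow to the right and rows downward; lengths in m; the calibration is good to about 2 mm. A picture is of the moment at which its call begins: read the wrist's pose just before it. camera_info takes no time and is no camera call.
A pose or a line that the arm cannot do raises env.PlanningError and nothing moves.
- workorder.finish_job(): hands the job in; it is judged then, once.
Trained networks look in the newest picture that a camera, given by its name, has taken for a name from the list of things; names that differ only in an ending like _2 or _b are one class to them, and where a whole thing is asked for, a point or a joint stands for the part that bears it (a point fixed in the world has none). Each returns a list of dicts, best first, with "score" (0 to 1); they miss things now and then, are a little off and sometimes report something else, mostly with a low value. They report only what shows in the picture. A call takes as long as a camera call. They do not tell look-alikes from the thing itself.
- search_frame(camera, name): "at" ([x, y, z] in m, in world coordinates, good to about 4 mm: the middle of the surface that is visible of it).
- tip_of(camera, name): "at" ([x, y, z] in m, in world coordinates, good to about 4 mm: a listed point, or the origin of a listed thing).
The state is a dict: "t": time; "joint_positions": joint angles; "joint_velocities": joint speeds; "tau": joint torques, N m; "ee_pos": TCP position; "tcp_rot": TCP orientation; "wrist_force": force on the tool from outside, world axes, zero at the start; "moment": the same for the moment, N m; "gripper_width": finger opening in m; "grasp_force": force on a finger pad.
Only numpy, scipy, OpenCV 4.12 (cv2) and the standard library are available. Lean on these libraries where they do the work, as an engineer would, in place of code of your own. Each camera call takes 0.05 s, during which the arm holds its last target. There are 200 camera calls.

### The job

Get the sieving place ready for the bench sweepings: on the receiver pan seat the fine sieve and on that the coarse sieve, each dropped fully home so that the sweepings are sorted on the way down. Leave the lid off: lay it, knob up, straight to the left of the stack, stand the lidded tin for the filings straight to the right of it and the empty beaker for the offcuts straight behind it (away from you), each on the bench with a gap of about 40 mm to the stack.

Things in the scene. Friction and masses are not known exactly. Their poses are not given: they have to be found in the camera images.
- receiver: Receiver: shallow open round brass pan with a closed floor, 60 mm outside diameter, 24 mm tall, wall 3 mm (54 mm inside), on a black suction foot (68 mm across, 6 mm of the height) that holds it fast to the bench. Origin at the centre of its underside. Its axes are the world's: z up, x away from the robot (behind), y to the robot's left.
- fine_sieve: Fine sieve: open brass cylinder, 60 mm outside, 54 mm inside, 31 mm tall in all, with a close steel mesh (like grey cloth). Its lowest 7 mm are a spigot tapering from 50 to 43 mm at the foot, which drops into a 54 mm rim until the ledge above it sits on that rim. Loose, about 90 g. Origin: centre of the spigot's underside, z up; seated, 17 mm above the receiver's origin.
- coarse_sieve: Coarse sieve: like the fine sieve (60 mm outside, same 7 mm tapered spigot), but deeper, 50 mm tall in all, and with a wide open mesh, a few thin steel wires 10.5 mm apart, through which what is below shows. Loose, stands on the spigot, about 120 g. Origin: centre of the spigot's underside, z up; seated in the fine sieve it is 24 mm above that sieve's origin.
- sieve_lid: Lid of the sieve set: solid brass disc, 60 mm diameter, with a small round black knob in the middle. It rests on its own 7 mm spigot (43 mm at the foot); its 60 mm rim spans heights 7 to 15 mm, the knob (17 mm diameter) stands up to 27 mm. Loose, about 80 g. Origin: centre of the spigot's underside, z up.
- lidded_tin: Small round white tin with its lid on (the lid does not come off), 46 mm diameter, 18 mm tall. Loose, about 50 g. Origin: centre of its underside, z up.
- beaker: Empty plain whitish-grey beaker, 74 mm tall, round, 63 mm diameter at its rim (its widest place), tapering to 50 mm at the foot, open at the top, stands upright. Loose, about 60 g. Origin: centre of its underside, z up.
Things that resemble listed ones, but are neither listed nor needed, are in the scene too. Leave any purple or red look-alike of the coarse_sieve alone.

How it is judged:
At the end, for the whole second after the job is handed in: Fine sieve home and level in the receiver, coarse sieve home and level in it (each centred within 5 mm). Centres: lid 100 mm left of the receiver, tin 93 mm right, beaker 101.5 mm behind (40 mm gaps), each within 15 mm along and across, upright on the bench. All released, at rest (horizontal distance between fine_sieve and receiver below 0.005 m and z of fine_sieve in the frame of receiver below 0.0195 m and angle between each of fine_sieve, coarse_sieve's own z axis and vertical below 0.05 rad and horizontal distance between coarse_sieve and fine_sieve below 0.005 m and z of coarse_sieve in the frame of fine_sieve between 0.02 and 0.0265 m and x of sieve_lid in the frame of receiver between -0.015 and 0.015 m and y of sieve_lid in the frame of receiver between 0.085 and 0.115 m and height (world z) of each of sieve_lid, lidded_tin, beaker below 0.004 m and angle between each of sieve_lid, lidded_tin, beaker's own z axis and vertical below 0.08 rad and x of lidded_tin in the frame of receiver between -0.015 and 0.015 m and y of lidded_tin in the frame of receiver between -0.108 and -0.078 m and x of beaker in the frame of receiver between 0.0865 and 0.1165 m and y of beaker in the frame of receiver between -0.015 and 0.015 m and linear speed of each of fine_sieve, coarse_sieve, sieve_lid, lidded_tin, beaker below 0.01 m/s); the robot touches nothing.
It also fails if it takes over 128 s, if anything falls off the work surface, if the arm or the gripper's body presses on something with over 40 N, if the wrist force passes 120 N, or if a joint passes its speed limit or range.

## Working session

There is one attempt and no reset: what is moved stays moved. The work goes in short steps, each a Python script; the robot and the scene stay as the last script left them, time stands still between calls to the robot, and variables do not carry over. Pictures are saved under pics/ and viewed, at most 14 in all, crops included, and the job is handed in when it is done.

```bash
mkdir -p pics; ls; cat > h.py <<'E'
import numpy as np, cv2
from station import env, effector, solver, viewer, workorder, search_frame, tip_of
def shot(cam,fn=None):
    s=env.sense(); p,d=viewer.read_camera(cam); p=np.array(p);d=np.array(d)
    if fn: cv2.imwrite('pics/'+fn,p[:,:,::-1])
    return p,d,s
def pose(cam,s):
    i=viewer.camera_info(cam)
    if cam=='wrist':
        T=np.eye(4);T[:3,:3]=np.array(s['tcp_rot']);T[:3,3]=s['ee_pos']
        T=T@np.array(i['T_tool_cam']);return np.array(i['intrinsics']),T[:3,:3],T[:3,3],i
    return np.array(i['intrinsics']),np.array(i['rotation']),np.array(i['eye']),i
def cloud(cam,d,s):
    K,R,e,i=pose(cam,s);v,u=np.mgrid[:384,:512]
    c=np.stack([(u-K[0,2])/K[0,0]*d,-(v-K[1,2])/K[1,1]*d,-d],-1)
    return c@R.T+e
def px(cam,P,s):
    K,R,e,i=pose(cam,s);c=R.T@(np.array(P)-e);q=K@[c[0],-c[1],-c[2]];return (q[:2]/q[2]).round().astype(int)
E
python3 - <<'E'
from h import *
np.set_printoptions(precision=3,suppress=True)
N=['receiver','fine_sieve','coarse_sieve','sieve_lid','lidded_tin','beaker']
for c in ['top','side']:
    p,d,s=shot(c,c+'0.png'); i=viewer.camera_info(c); print(c,i)
    np.savez(c+'0.npz',p=p,d=d)
    for n in N:
        for f in (search_frame,tip_of):
            print(f.__name__,n,[(np.array(r['at']).round(3).tolist(),round(r['score'],2),px(c,r['at'],s).tolist()) for r in f(c,n)])
s=env.sense();print(s['t'],viewer.camera_info('wrist'))
E
```

```text
pics
top {'intrinsics': array([[352.5  ,   0.   , 251.619],
       [  0.   , 352.5  , 191.37 ],
       [  0.   ,   0.   ,   1.   ]]), 'eye': array([0.312, 0.003, 1.104]), 'rotation': array([[ 0.025,  0.981, -0.191],
       [-1.   ,  0.022, -0.017],
       [-0.013,  0.191,  0.981]])}
call receiver [([0.486, 0.112, 0.008], 0.67, [223, 203])]
call receiver [([0.487, 0.114, -0.0], 0.92, [222, 203])]
call fine_sieve [([0.675, 0.043, 0.01], 0.57, [247, 146])]
call fine_sieve [([0.671, 0.044, 0.001], 0.61, [246, 148])]
call coarse_sieve [([0.586, -0.247, 0.028], 0.66, [338, 173]), ([0.543, -0.148, 0.02], 0.64, [306, 186]), ([0.358, -0.338, 0.022], 0.6, [369, 248])]
call coarse_sieve [([0.358, -0.328, -0.003], 0.7, [364, 248]), ([0.582, -0.245, 0.006], 0.67, [336, 176]), ([0.538, -0.145, -0.005], 0.52, [304, 189])]
call sieve_lid [([0.581, -0.35, 0.019], 0.49, [370, 176])]
call sieve_lid [([0.583, -0.35, 0.002], 0.58, [368, 177])]
call lidded_tin [([0.463, -0.27, 0.016], 0.56, [346, 213])]
call lidded_tin [([0.464, -0.27, -0.0], 0.47, [344, 213])]
call beaker [([0.427, 0.402, 0.04], 0.66, [1
[... 851 characters left out ...]
sieve_lid [([0.577, -0.363, 0.016], 0.59, [306, 290])]
call sieve_lid [([0.578, -0.356, 0.005], 0.81, [305, 291]), ([0.671, 0.047, -0.004], 0.52, [296, 193])]
call lidded_tin [([0.46, -0.279, 0.017], 0.74, [252, 272])]
call lidded_tin [([0.486, 0.114, 0.001], 0.68, [235, 187])]
call beaker [([0.423, 0.365, 0.052], 0.69, [205, 137])]
call beaker [([0.423, 0.383, -0.001], 0.84, [205, 147])]
1.3 {'intrinsics': array([[265.971,   0.   , 253.681],
       [  0.   , 265.971, 193.035],
       [  0.   ,   0.   ,   1.   ]]), 'T_tool_cam': array([[-0.   ,  0.97 ,  0.244,  0.068],
       [ 1.   ,  0.001, -0.001, -0.   ],
       [-0.001,  0.244, -0.97 , -0.169],
       [ 0.   ,  0.   ,  0.   ,  1.   ]])}
```

View pics/top0.png

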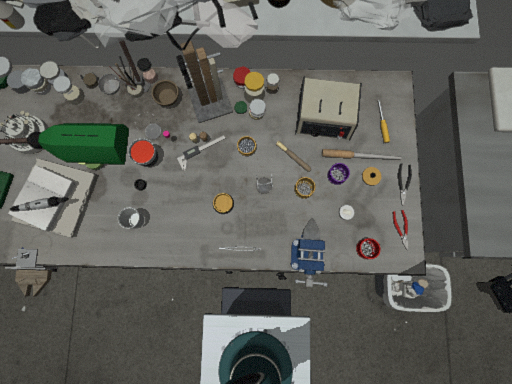

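View pics/side0.png

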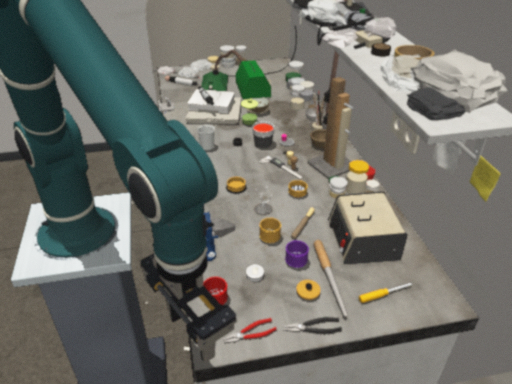

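```bash
python3 - <<'E'
import cv2
a=cv2.imread('pics/top0.png');b=cv2.imread('pics/side0.png')
cv2.imwrite('pics/c0.png',cv2.hconcat([cv2.resize(a[140:270,200:400],(600,390)) ]))
c=b[120:320,180:340];cv2.imwrite('pics/c1.png',cv2.resize(c,None,fx=3,fy=3,interpolation=3))
E
```

```text
(no output)
```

View pics/c1.png

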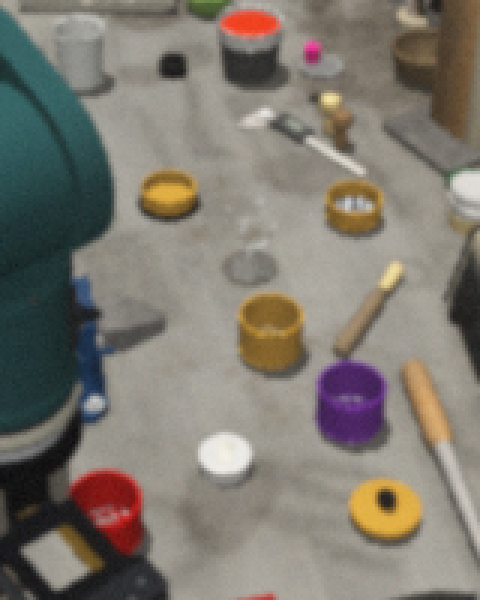

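Top view: receiver (223,203); brass short sieve (247,146) is the only fine-sieve candidate. Coarse-sieve candidates are brass (305,187), purple (338,173) and red (369,248), so I choose brass. Lid is at (371,176) (brass disc, black knob), white tin at (346,212), and whitish-grey beaker at (131,217). A clear glass at (264,184) is not needed and must be avoided. The close crop confirms the brass coarse sieve, crop pixel (270,332).

```bash
cat >> h.py <<'E'
def rim(C,at,r=0.05,zmin=0.006,band=0.005):
    "centre/height/diameter of topmost ring of the thing near at"
    m=(np.hypot(C[...,0]-at[0],C[...,1]-at[1])<r)&(C[...,2]>zmin)&(C[...,2]<0.12)
    P=C[m]
    if len(P)<8: return None
    zt=np.percentile(P[:,2],95); Q=P[P[:,2]>zt-band]
    (x,y),R=cv2.minEnclosingCircle(Q[:,:2].astype(np.float32))
    A=np.c_[2*Q[:,:2],np.ones(len(Q))];f=np.linalg.lstsq(A,(Q[:,:2]**2).sum(1),rcond=None)[0]
    return np.round([x,y,2*R,zt,f[0],f[1],len(Q)],4)
E
python3 - <<'E'
from h import *
np.set_printoptions(precision=4,suppress=True)
A=dict(receiver=(.487,.113),fine=(.673,.047),coarse=(.538,-.146),lid=(.581,-.353),tin=(.464,-.272),beaker=(.424,.385),purple=(.585,-.247))
for c in('top','side'):
    z=np.load(c+'0.npz');C=cloud(c,z['d'],None)
    C[z['d']==0]=9
    for n,a in A.items(): print(c,n,rim(C,a,.045))
    if c=='top':
        for u,v in [(264,184),(262,191),(264,178),(182,160),(190,155),(223,137),(203,133),(280,143),(310,168),(150,130),(140,184),(193,136)]: print(u,v,C[v,u])
D=lambda th:np.array([[np.cos(th),np.sin(th),0],[np.sin(th),-np.cos(th),0],[0,0,-1]])
for n,a in A.items():
    for th in (0,np.pi/2,-np.pi/2,np.pi):
        q=solver.inverse_kinematics([a[0],a[1],.2],D(th)); print(n,round(th,2),None if q is None else np.round(q,2))
print(np.array(env.sense()['tcp_rot']))
E
```

```text
top receiver [ 0.4862  0.113   0.0611  0.0253  0.4861  0.1132 62.    ]
top fine [ 0.6717  0.0442  0.0603  0.0323  0.6715  0.0441 60.    ]
top coarse [ 0.5373 -0.1407  0.0608  0.0511  0.537  -0.1403 68.    ]
top lid [ 0.5832 -0.3539  0.018   0.027   0.5825 -0.3545 26.    ]
top tin [  0.4652  -0.272    0.0463   0.0211   0.4652  -0.2713 141.    ]
top beaker [ 0.4262  0.3846  0.0637  0.0741  0.426   0.3839 65.    ]
top purple [ 0.5846 -0.2459  0.061   0.0507  0.5838 -0.2458 74.    ]
264 184 [ 0.5487 -0.0159  0.0144]
262 191 [ 0.5267 -0.0101  0.0109]
264 178 [ 0.5697 -0.0157  0.0078]
182 160 [ 0.6259  0.2522 -0.0005]
190 155 [0.642  0.2261 0.0042]
223 137 [0.7047 0.121  0.0068]
203 133 [0.7025 0.1806 0.0463]
280 143 [ 0.6844 -0.0649  0.0172]
310 168 [ 0.6034 -0.1609  0.017 ]
150 130 [0.7253 0.3639 0.0034]
140 184 [0.5425 0.3818 0.002 ]
193 136 [0.6924 0.212  0.0451]
side receiver [ 0.4849  0.1097  0.0666  0.0258  0.4863  0.1103 61.    ]
side fine [ 0.672   0.0424  0.0668  0.0321  0.6727  0.0413 69.    ]
side coarse [ 0.539  -0.143   0.0652  0.0516  0.5376 -0.1432 93.    ]
side lid [ 0.584
[... 1183 characters left out ...]
2  0.95 -1.12]
tin 1.57 [ 0.77  0.33 -0.37  1.87  0.14  0.97  0.34]
tin -1.57 [ 0.28  0.29  0.22  1.91 -0.08  0.95 -2.6 ]
tin 3.14 [ 1.    0.38 -0.66  1.86  0.28  0.99  1.8 ]
beaker 0 [ 0.02  0.65 -1.14  1.76  0.65  1.16 -2.9 ]
beaker 1.57 [-0.12  0.53 -0.9   1.77  0.47  1.08 -1.18]
beaker -1.57 [ 0.09  0.78 -1.32  1.76  0.8   1.26  1.7 ]
beaker 3.14 [-0.    0.63 -1.1   1.76  0.61  1.15  0.27]
purple 0 [ 0.4   0.46 -0.07  1.65  0.04  1.03 -1.25]
purple 1.57 [ 0.61  0.49 -0.36  1.64  0.19  1.05  0.19]
purple -1.57 [ 0.17  0.46  0.24  1.67 -0.12  1.03 -2.69]
purple 3.14 [ 0.81  0.55 -0.65  1.62  0.37  1.09  1.63]
[[ 0.8975  0.441  -0.    ]
 [ 0.441  -0.8975 -0.0001]
 [-0.      0.     -1.    ]]
```

```bash
cat >> h.py <<'E'
np.set_printoptions(precision=4,suppress=True)
pi=np.pi
def D(th): return np.array([[np.cos(th),np.sin(th),0],[np.sin(th),-np.cos(th),0],[0,0,-1.]])
def hover(x,y,th,z=.22):
    env.reach([x,y,z],D(th)); 
def wrim(at,fn=None,**k):
    p,d,s=shot('wrist',fn);C=cloud('wrist',d,s);C[d==0]=9
    return rim(C,at,**k)
def pick(x,y,z,th,zh=.16,f=20):
    env.reach([x,y,zh],D(th)); env.movel([x,y,z],rate=.12); effector.grasp(f)
    s=env.sense(); print('grip',s['gripper_width'],s['grasp_force'],'t',s['t'])
    env.movel([x,y,zh],rate=.2); print('held',env.sense()['gripper_width'],env.sense()['t'])
def place(x,y,z,th,zh=.16):
    env.reach([x,y,zh],D(th)); env.movel([x,y,z],rate=.1); s=env.sense();print('F',np.array(s['wrist_force']))
    effector.release(); env.movel([x,y,zh],rate=.2); print('t',env.sense()['t'])
E
python3 - <<'E'
from h import *
hover(.5,-.24,-pi/4); print(env.sense()['t'])
p,d,s=shot('wrist','w0.png');C=cloud('wrist',d,s);C[d==0]=9
for n,a in dict(coarse=(.538,-.142),lid=(.583,-.356),tin=(.466,-.273),purple=(.584,-.247)).items(): print(n,rim(C,a,.045))
E
```

```text
2.9583
coarse [  0.5369  -0.141    0.0613   0.0497   0.5367  -0.1414 316.    ]
lid [  0.5825  -0.3549   0.017    0.0263   0.5825  -0.3547 158.    ]
tin [  0.465   -0.2723   0.0468   0.0191   0.4655  -0.2726 824.    ]
purple [  0.5836  -0.2458   0.0613   0.0501   0.5834  -0.2462 452.    ]
```

View pics/w0.png

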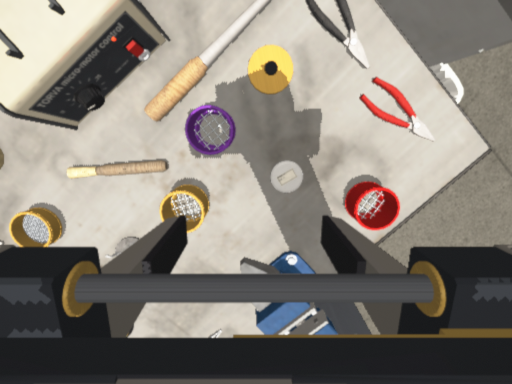

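The wrist picture shows the tin (287,177), lid (270,69), brass coarse sieve (185,208), purple (210,129), red (372,205) and fine sieve (35,228). Heights agree across views. Next: move the tin and check it.

```bash
python3 - <<'E'
from h import *
pick(.465,-.2724,.004,-pi/4)
hover(.481,.018,-pi/4,.2)
p,d,s=shot('wrist','w1.png');C=cloud('wrist',d,s);C[d==0]=9
for n,a in dict(receiver=(.486,.112),fine=(.672,.043),glass=(.548,-.014),tin=(.481,.018)).items(): print(n,rim(C,a,.045 if n!='tin' else .02))
E
```

```text
grip 0.045041053822064324 20.00002920627594 t 5.6333
held 0.04537865302681943 6.5667
receiver [  0.4878   0.1126   0.0609   0.0237   0.4864   0.1126 206.    ]
fine [  0.6719   0.0439   0.0617   0.0307   0.6712   0.0437 590.    ]
glass [  0.5466  -0.0156   0.0619   0.0675   0.5463  -0.0153 113.    ]
tin None
```

View pics/w1.png

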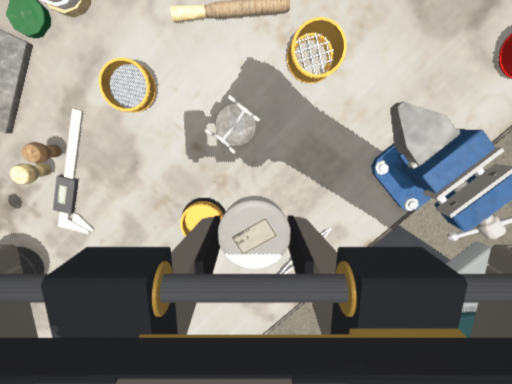

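The tin is held (254,232). The thing at (236,125) is a plate with a wire stand, 67 mm tall, and the tin place is clear of it.

```bash
python3 - <<'E'
from h import *
place(.482,.019,.0045,-pi/4)
pick(.5825,-.3548,.004,0)
place(.4865,.214,.0045,-pi/4)
hover(.4262,.3845,pi/2,.2); print(wrim((.4262,.3845),'w2.png'))
c=env.sense()['t']
p,d,s=shot('top','top1.png');C=cloud('top',d,s)
print(rim(C,(.482,.019),.03),rim(C,(.4865,.214),.04),c)
E
```

```text
F [-0.2189 -0.4543 -0.7339]
t 11.475
grip 0.05935095930454884 20.000218972563744 t 14.9583
held 0.0592827112066273 15.8917
F [ 0.5398 -0.5692 -1.3093]
t 21.2417
[  0.426    0.3835   0.0634   0.0737   0.4258   0.3837 480.    ]
[  0.4826   0.0184   0.0464   0.0211   0.4821   0.0186 150.    ] [ 0.4891  0.2104  0.0204  0.0259  0.488   0.2112 22.    ] 22.9
```

View pics/w2.png

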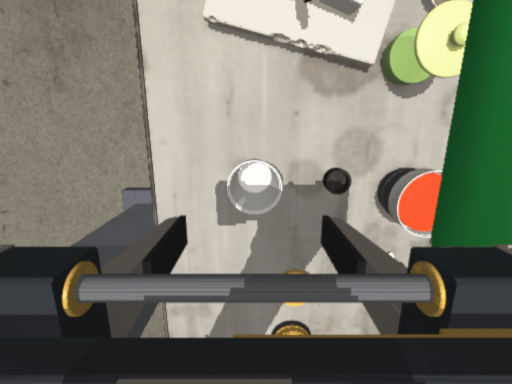

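Beaker at (255,186), upright, black cap (337,181) clear of the fingers. Move the beaker, then the sieves.

```bash
python3 - <<'E'
from h import *
pick(.426,.3836,.04,pi/2,f=12)
place(.589,.1128,.0415,pi/2,zh=.17)
hover(.6,.02,pi/4,.22)
p,d,s=shot('wrist','w3.png');C=cloud('wrist',d,s);C[d==0]=9
for n,a in dict(receiver=(.4865,.1126),fine=(.672,.043),beaker=(.589,.113),coarse=(.537,-.1412)).items(): print(n,rim(C,a,.045 if n!='beaker' else .036))
print(s['t'])
E
```

```text
grip 0.06174848261263462 12.00012369141632 t 24.95
held 0.061591474972897776 25.7
F [ 0.4631 -0.3089 -0.8991]
t 29.7333
receiver [  0.4857   0.1124   0.0612   0.0239   0.4863   0.1124 386.    ]
fine [  0.6717   0.0433   0.0613   0.0309   0.6715   0.0435 419.    ]
beaker [  0.5891   0.1129   0.0632   0.0735   0.5893   0.1129 493.    ]
coarse [  0.5371  -0.1411   0.0612   0.05     0.5368  -0.1408 143.    ]
30.3
```

View pics/w3.png

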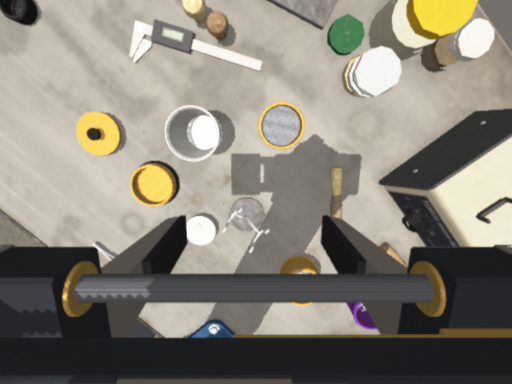

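Fine sieve at (281,125) with close grey mesh; lid, tin and beaker stand round the receiver (153,184) as intended.

```bash
python3 - <<'E'
from h import *
pick(.6717,.0434,.008,-pi/4)
place(.4863,.1125,.0262,0)
hover(.5,-.02,0,.23)
p,d,s=shot('wrist','w4.png');C=cloud('wrist',d,s);C[d==0]=9
for n,a in dict(stack=(.4865,.1126),coarse=(.537,-.1412)).items(): print(n,rim(C,a,.036))
p,d,s=shot('top','top2.png');C=cloud('top',d,s);print(rim(C,(.4865,.1126),.036))
print(s['t'])
E
```

```text
grip 0.060320587677490656 20.00016964506358 t 33.6667
held 0.060027826467519585 34.575
F [ 0.4121  1.1372 -1.6553]
t 38.3167
stack [  0.4861   0.1123   0.0613   0.0477   0.4865   0.1119 409.    ]
coarse [  0.5362  -0.1406   0.0615   0.0501   0.5365  -0.1402 447.    ]
[ 0.487   0.1126  0.0615  0.0491  0.4864  0.1126 72.    ]
39.0167
```

View pics/w4.png

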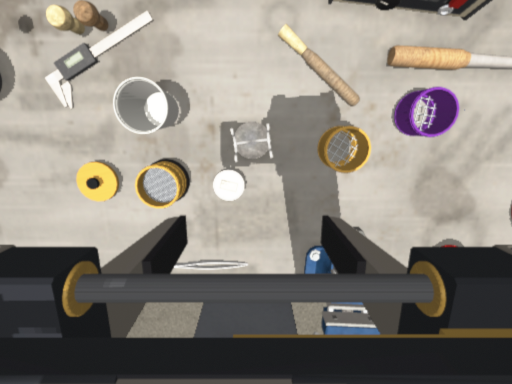

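The fine sieve sits level in the receiver (161,184), rim 48 mm high as it should be. Now the coarse sieve (346,149).

```bash
python3 - <<'E'
from h import *
pick(.5366,-.1408,.022,0,zh=.19)
place(.4864,.1124,.0642,0,zh=.2)
hover(.5,.06,0,.27)
p,d,s=shot('wrist','w5.png');C=cloud('wrist',d,s);C[d==0]=9
for n,a in dict(stack=(.4865,.1126),lid=(.487,.212),tin=(.482,.019),beaker=(.589,.113)).items(): print(n,rim(C,a,.036))
for c in('top','side'):
    p,d,s=shot(c,c+'3.png');C=cloud(c,d,s);print(rim(C,(.4865,.1126),.036))
print(s['t'])
a=cv2.imread('pics/side3.png')[100:260,170:340];cv2.imwrite('pics/c3.png',cv2.resize(a,None,fx=3.5,fy=3.5))
E
```

```text
grip 0.05956210361903212 20.000153579749167 t 41.8
held 0.0593641101415277 42.7917
F [-0.8445 -0.1825 -1.4588]
t 46.7667
stack [  0.4866   0.1125   0.0614   0.0908   0.487    0.1123 387.    ]
lid [ 0.4865  0.2134  0.0174  0.0262  0.4867  0.2127 97.    ]
tin [  0.4817   0.0183   0.0467   0.0193   0.4821   0.0185 634.    ]
beaker [  0.589    0.1134   0.0631   0.0737   0.589    0.1133 386.    ]
None
[ 0.4873  0.1108  0.0663  0.0916  0.4873  0.1097 86.    ]
47.3083
```

View pics/w5.png

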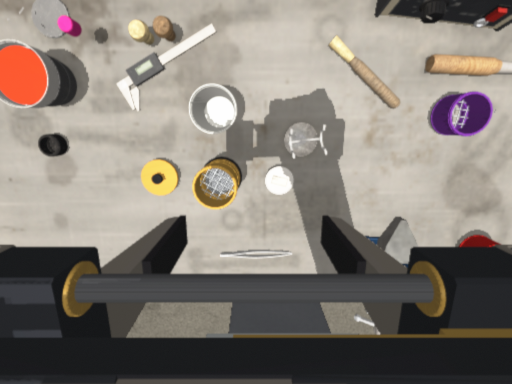

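View pics/c3.png

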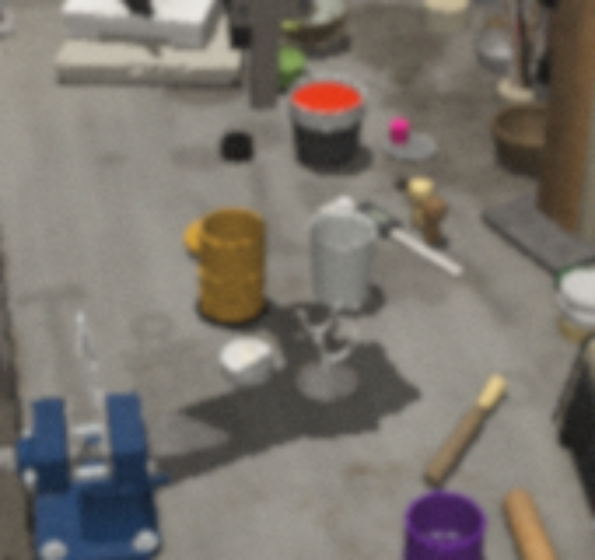

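The stack (217,185) is closed up and level, rim at 91 mm as expected. Lid (159,177), tin (279,180) and beaker (214,109) are all within tolerance, so I hand the job in.

```bash
python3 -c "
from h import *
print(workorder.finish_job())"
```

```text
the job is handed in; nothing more can be done
None
```

I handed the job in at about 47 s: both sieves measured home and level on the receiver, with the lid left, tin right and beaker behind, all within tolerance; no verdict came back.

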